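# Transfer plug-in modules to the new rail in order from the feed

## Task

Move the four plug-in modules from the old rail over into the empty sockets of the new rail, one to a socket and fully seated, without dropping any. The control circuit is wired outward from the feed, so keep the order counted from the screw terminal feed block: the module next to the old rail's feed block (its left end, seen from the robot) goes next to the new rail's feed block, the second goes second, and so on; the new feed block may be at either end.

Things in the scene. Friction and masses are not known exactly. Their poses are not given: they have to be found in the camera images.
- cube_relay: Loose plug-in module: low cube relay, clear cover over a copper coil, small black tab on top; 36 (x) x 30 (y) mm, flat sides from 15 to 58 mm up, 62 mm high in all. Origin: centre of its underside, z up; x across the rail, y along it. Lowest 16 mm: plug foot 30 (x) x 26 (y) mm. At the start it is seated in its socket on the old rail.
- timer: Loose plug-in module: the tallest: grey block with a round dial and knob on top; 38 (x) x 32 (y) mm, flat sides from 16 to 76 mm up, 86 mm high with the knob. Origin: centre of its underside, z up; x across the rail, y along it. Lowest 16 mm: plug foot 30 (x) x 26 (y) mm. At the start it is seated in its socket on the old rail.
- finned_relay: Loose plug-in module: black block with an aluminium heat sink of seven fins; 44 (x) x 30 (y) mm, 70 mm high; the heat sink's flat outer fins (34 to 70 mm up) can be gripped across x. Origin: centre of its underside, z up; x across the rail, y along it. Lowest 16 mm: plug foot 30 (x) x 26 (y) mm. At the start it is seated in its socket on the old rail.
- can_relay: Loose plug-in module: round plain metal can on a square black foot; can 34 mm in diameter from 19 to 73 mm up, its collar below 37 mm. Origin: centre of its underside, z up; x across the rail, y along it. Lowest 16 mm: plug foot 30 (x) x 26 (y) mm. At the start it is seated in its socket on the old rail.
- socket_cube_relay: Fixed dark socket on the old rail, the one that holds the cube_relay at the start; 76 (x, across rail) x 47 (y, along rail) x 28 mm. Origin: centre of its underside, seat floor 14 mm above it. The four stand in a row, 50 mm apart, in an order that changes from start to start.
- socket_timer: Fixed dark socket on the old rail, the one that holds the timer at the start; 76 (x, across rail) x 47 (y, along rail) x 28 mm. Origin: centre of its underside, seat floor 14 mm above it. The four stand in a row, 50 mm apart, in an order that changes from start to start.
- socket_finned_relay: Fixed dark socket on the old rail, the one that holds the finned_relay at the start; 76 (x, across rail) x 47 (y, along rail) x 28 mm. Origin: centre of its underside, seat floor 14 mm above it. The four stand in a row, 50 mm apart, in an order that changes from start to start.
- socket_can_relay: Fixed dark socket on the old rail, the one that holds the can_relay at the start; 76 (x, across rail) x 47 (y, along rail) x 28 mm. Origin: centre of its underside, seat floor 14 mm above it. The four stand in a row, 50 mm apart, in an order that changes from start to start.
- old_rail: Fixed plate 90 (x) x 280 (y, along the rail) x 6 mm that carries the old rail. Origin: centre of its underside, on the bench. Its four sockets' centres are at y = 75, 25, -25, -75 mm; its own feed block (like the other one) is always at the +y end, the left one seen from the robot, so the socket at y = 75 mm is next to the feed.
- feed_block: Feed block of the new rail: light stepped terminal block, 62 (x) x 28 (y, along rail) x 46 mm, 4 big screws on top, at the rail's left or right end. Origin: centre of underside. New sockets' centres lie on its y axis 40, 90, 140, 190 mm off, towards -y if it has a larger world y than old_rail, else +y. Socket: mouth 48 x 42 mm at 28 mm above this origin, sloping in to the 34 x 30 seat at 14 mm.
Things that resemble listed ones, but are neither listed nor needed, are in the scene too. Leave any turquoise look-alike of the cube_relay alone.

How it is judged:
At the end, for the whole second after the job is handed in: All four modules stand seated in the new rail's sockets (origin within 4 mm of the seat height, upright within 0.1 rad, within about 8 mm of the socket's centre), at rest, and in the order from the feed block that they had on the old rail (height (world z) of cube_relay between 0.02 and 0.028 m and angle between each of cube_relay, timer, finned_relay, can_relay's own z axis and vertical below 0.1 rad and linear speed of each of cube_relay, timer, finned_relay, can_relay below 0.02 m/s and x of cube_relay in the frame of feed_block between -0.008 and 0.008 m and height (world z) of timer between 0.02 and 0.028 m and x of timer in the frame of feed_block between -0.008 and 0.008 m and height (world z) of finned_relay between 0.02 and 0.028 m and x of finned_relay in the frame of feed_block between -0.008 and 0.008 m and height (world z) of can_relay between 0.02 and 0.028 m and x of can_relay in the frame of feed_block between -0.008 and 0.008 m and ((y of socket_cube_relay in the frame of old_rail between 0.05 and 0.1 m and horizontal distance between cube_relay and feed_block between 0.031 and 0.049 m) or (y of socket_cube_relay in the frame of old_rail between -0 and 0.05 m and horizontal distance between cube_relay and feed_block between 0.081 and 0.099 m) or (y of socket_cube_relay in the frame of old_rail between -0.05 and -0 m and horizontal distance between cube_relay and feed_block between 0.131 and 0.149 m) or (y of socket_cube_relay in the frame of old_rail between -0.1 and -0.05 m and horizontal distance between cube_relay and feed_block between 0.181 and 0.199 m)) and ((y of socket_timer in the frame of old_rail between 0.05 and 0.1 m and horizontal distance between timer and feed_block between 0.031 and 0.049 m) or (y of socket_timer in the frame of old_rail between -0 and 0.05 m and horizontal distance between timer and feed_block between 0.081 and 0.099 m) or (y of socket_timer in the frame of old_rail between -0.05 and -0 m and horizontal distance between timer and feed_block between 0.131 and 0.149 m) or (y of socket_timer in the frame of old_rail between -0.1 and -0.05 m and horizontal distance between timer and feed_block between 0.181 and 0.199 m)) and ((y of socket_finned_relay in the frame of old_rail between 0.05 and 0.1 m and horizontal distance between finned_relay and feed_block between 0.031 and 0.049 m) or (y of socket_finned_relay in the frame of old_rail between -0 and 0.05 m and horizontal distance between finned_relay and feed_block between 0.081 and 0.099 m) or (y of socket_finned_relay in the frame of old_rail between -0.05 and -0 m and horizontal distance between finned_relay and feed_block between 0.131 and 0.149 m) or (y of socket_finned_relay in the frame of old_rail between -0.1 and -0.05 m and horizontal distance between finned_relay and feed_block between 0.181 and 0.199 m)) and ((y of socket_can_relay in the frame of old_rail between 0.05 and 0.1 m and horizontal distance between can_relay and feed_block between 0.031 and 0.049 m) or (y of socket_can_relay in the frame of old_rail between -0 and 0.05 m and horizontal distance between can_relay and feed_block between 0.081 and 0.099 m) or (y of socket_can_relay in the frame of old_rail between -0.05 and -0 m and horizontal distance between can_relay and feed_block between 0.131 and 0.149 m) or (y of socket_can_relay in the frame of old_rail between -0.1 and -0.05 m and horizontal distance between can_relay and feed_block between 0.181 and 0.199 m))); the robot touches nothing.
It fails at once if a module is dropped (falls freely for more than about 3 cm) ((linear speed of cube_relay above 0.75 m/s and contact force between cube_relay and anything else below 0.05 N) or (linear speed of timer above 0.75 m/s and contact force between timer and anything else below 0.05 N) or (linear speed of finned_relay above 0.75 m/s and contact force between finned_relay and anything else below 0.05 N) or (linear speed of can_relay above 0.75 m/s and contact force between can_relay and anything else below 0.05 N)).
It also fails if it takes over 88 s, if anything falls off the work surface, if the arm or the gripper's body presses on something with over 40 N, if the wrist force passes 120 N, or if a joint passes its speed limit or range.

## Robot

A 6-joint arm with a two-finger parallel gripper is mounted at the origin on a cart in front of the work surface, level with it; the furniture and walls round the work are solid. World frame = base frame: x ahead of the robot, y to its left, z up, the work surface at z = 0. Lengths are in m, angles in rad, forces in N, time in s.
With the tool pointing down it reaches from about 0.375 to 0.975 m from the base axis. Payload 3.8 kg.
Tool frame: the origin (TCP) lies on the centre line of the jaws, within the pads' length; the fingertips stand 17 mm ahead of it and the grasp point (between the pads) lies 2 mm behind it (bot.tip_extent is the distance from the TCP to the fingertips, in m); z points along the fingers, y is the line along which they close (so a half turn about z gives the same grasp; the last joint's range is limited). The gripper opens to 85 mm and grips with 20 to 120 N. Pads are 22 mm wide; open, the fingers measure 114 mm over their backs; the gripper's body (76 mm by 85 mm) begins 54 mm behind the grasp point. The pads swing forward as they close: fully open they stand 13 mm farther back than shut.
Start: joints at [-1.324, 0.264, 1.604, -0, 1.274, -0.037], TCP at [0.189, -0.648, 0.217] pointing down, gripper open.
Joint ranges: [-2.63, 2.63], [-0.94, 2.18], [0.31, 2.57], [-1.31, 4.45], [0, 2.66], [-2.55, 2.55]. Speed limits (rad/s): [2.57, 2.57, 3.14, 3.14, 3.14, 3.14].

## Interface

Orientations are given as a rotation vector (axis times angle).
In Python, from workcell import readout, read_camera, finish_job, bot gives the robot as it stands.
- The arm moves only by the tool jog_arm, never from a script. Its argument "deltas" is one flat list of numbers, 7 for each row, row after row: the shift along the tool's x, y, z in m, then the turn, a rotation vector about the tool's x, y, z in degrees, then the gripper command: -1 is shut, 1 is fully open, values between are in proportion. A call has 1 to 8 rows; each row is the pose to reach, as a shift and turn from the pose commanded when the call began, along the tool's axes at that moment; what a row does not reach only later rows make up. A row lasts 1/10 s, in which the tool goes at most 50 mm and 8.59 degrees, less where a joint would pass 70% of its speed; a pose out of reach is approached as far as the arm can. A call with a gripper value outside its range is refused whole. The fingers move at their own pace and stop on an object; "squeeze" is the grip in N (left out, the last holds). Time passes only in rows, so rows that repeat a pose let the fingers close. It gives the time, the measured TCP pose, the force, the opening and the grip force at its end, in the units of the state.
- readout.read_state(): the state, without advancing time (a new reading comes with each control period).
- read_camera(name): name is "scene" or "top"; returns a dict with "color" (480x640x3 uint8, blue, green, red), "fx", "fy", "cx", "cy" (pixels), "dist" ([k1, k2, p1, p2, k3] as OpenCV has them; the pictures are not rectified), "origin" and "attitude" of the camera in the world. Camera axes: x right, y down, z forward; pixel columns grow to the right and rows downward; lengths in m; the calibration is good to about 2 mm. A picture is of the moment at which its call begins. There is no depth.
- finish_job(): hands the job in; it is judged then, once.
The state is a dict: "time": time; "q": joint angles; "joint_vel": joint speeds; "joint_torque": joint torques, N m; "tool_pos": TCP position; "tcp_rot": TCP orientation; "wrist_force": force on the tool from outside, world axes, zero at the start; "torque": the same for the moment, N m; "width": opening from 0.0 (shut) to 1.0 (fully open); "grip_force": force on a finger pad.
Only numpy, scipy, OpenCV 4.12 (cv2) and the standard library are available. Lean on these libraries where they do the work, as an engineer would, in place of code of your own. Each camera call takes 0.05 s, during which the arm holds its last target. There are 200 camera calls.

## Working session

There is one attempt and no reset: what is moved stays moved. The work goes in short steps, Python scripts to look and compute and a tool call to move; the robot and the scene stay as the last step left them, time stands still between calls to the robot, and variables do not carry over. Pictures are saved under pics/ and viewed, at most 14 in all, crops included, and the job is handed in when it is done.

Besides the shell and the picture viewer there is one more tool, called after "Call:" by a JSON object that holds its "api" and its "payload". jog_arm: Moves the arm, as the interface text tells. Its arguments: {"type":"object","properties":{"deltas":{"type":"array"},"squeeze":{"type":"number"}},"required":["deltas"]}

```bash
mkdir -p pics; cat > h.py <<'E'
import numpy as np, cv2
from scipy.spatial.transform import Rotation as R
from workcell import readout, read_camera, finish_job, bot
def cam(n):
    c=read_camera(n); c['K']=np.array([[c['fx'],0,c['cx']],[0,c['fy'],c['cy']],[0,0,1.]]); c['D']=np.array(c['dist'],float)
    a=np.array(c['attitude'],float); c['R']=R.from_rotvec(a).as_matrix() if a.shape==(3,) else (a if a.shape==(3,3) else R.from_quat(a).as_matrix())
    c['o']=np.array(c['origin'],float); return c
def ray(c,uv,z):
    p=cv2.undistortPoints(np.array(uv,float).reshape(-1,1,2),c['K'],c['D']).reshape(-1,2)
    d=np.c_[p,np.ones(len(p))]@c['R'].T
    return c['o']+d*((z-c['o'][2])/d[:,2])[:,None]
def proj(c,P):
    rv=cv2.Rodrigues(c['R'].T)[0]; t=-c['R'].T@c['o']
    return cv2.projectPoints(np.array(P,float).reshape(-1,1,3),rv,t,c['K'],c['D'])[0].reshape(-1,2)
E
python3 - <<'E'
from h import *
for n in('scene','top'):
    c=cam(n); print(n,c['origin'],c['attitude'],c['fx'],c['cx'],c['cy'],c['dist']); cv2.imwrite(f'pics/{n}0.png',c['color'])
print(readout.read_state())
E
```

```text
scene [0.03222527 0.60473305 0.67958568] [-1.24129443  2.30689221 -0.94139419] 578.6870327512336 322.1774389270039 234.06181591577942 [-0.04057811  0.          0.          0.          0.        ]
top [0.46086797 0.27012628 0.89232311] [-2.14368182  2.2042654  -0.06644729] 500.9925072853366 317.618432688688 230.95865695379138 [-0.01274014  0.          0.          0.          0.        ]
{'time': 0.1, 'q': array([-1.32388671e+00,  2.64430926e-01,  1.60482939e+00,  2.96505936e-05,
        1.27352234e+00, -3.69215111e-02]), 'joint_vel': array([ 2.87053244e-03,  1.91773907e-04,  6.74718662e-06, -2.26582912e-04,
        2.03586884e-03,  1.67634237e-03]), 'joint_torque': array([-8.50636570e-04, -5.11522043e+01, -3.63785720e+01, -1.55889866e-03,
        8.04572389e-02,  3.82037842e-04]), 'tool_pos': array([ 0.18892065, -0.6476079 ,  0.21577325]), 'tcp_rot': array([-3.10883728e+00, -4.44164526e-01,  1.51562634e-04]), 'wrist_force': array([ 0.28226321, -0.73083907, -0.86341811]), 'torque': array([-0.01854761,  0.02471309,  0.02387119]), 'grip_force': 0.24638188377139159, 'width': 0.995298761890423}
```

View pics/top0.png

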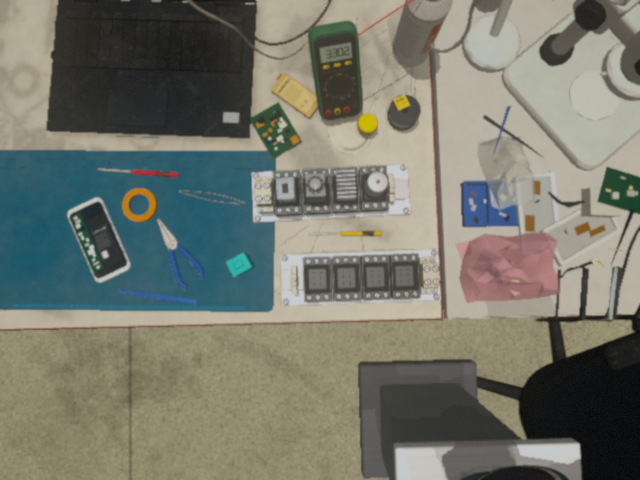

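View pics/scene0.png

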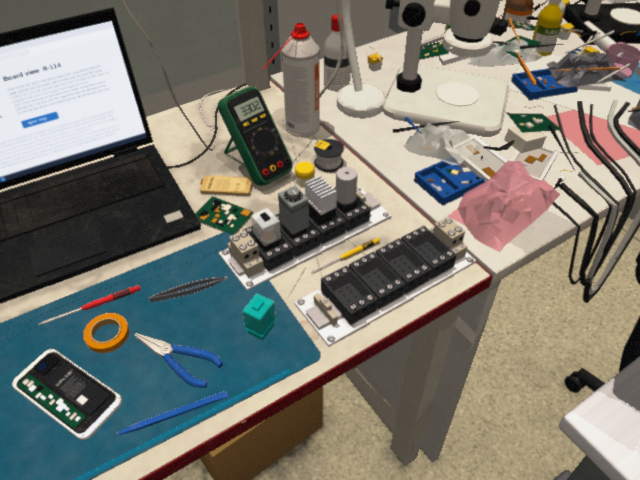

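The old rail's feed is at its left end (260,195), and the order from there is cube, timer, finned, can. The new rail's screw feed block is at the right end (428,272 in top), and the thing at (290,278) is only an end piece. Next I'll measure positions from an enlarged crop.

```bash
python3 - <<'E'
from h import *
c=cam('top'); im=c['color'][155:315,240:450]; cv2.imwrite('pics/topc.png',cv2.resize(im,None,fx=3.8,fy=3.75,interpolation=cv2.INTER_CUBIC)[:600,:800])
g=cv2.cvtColor(c['color'],cv2.COLOR_BGR2GRAY)
# dark socket row blobs
m=np.zeros_like(g); m[155:315,240:450]=(g[155:315,240:450]<75)*255
m=cv2.morphologyEx(m,cv2.MORPH_CLOSE,np.ones((7,7)))
n,l,s,ce=cv2.connectedComponentsWithStats(m)
for i in range(1,n):
    if s[i,4]>300:
        pts=np.argwhere(l==i)[:,::-1].astype(np.float32); r=cv2.minAreaRect(pts)
        b=cv2.boxPoints(r); print(s[i],r); print(ray(c,b,0.034).round(4))
E
```

```text
[ 275  175  112   32 1048] ((330.2169494628906, 190.9905548095703), (29.01606559753418, 111.54679107666016), 87.51044464111328)
[[0.6203 0.3566 0.034 ]
 [0.6229 0.1634 0.034 ]
 [0.5723 0.1631 0.034 ]
 [0.5696 0.3554 0.034 ]]
[ 305  260  114   37 1479] ((361.5061340332031, 279.6107482910156), (36.00004196166992, 112.77054595947266), 86.8201675415039)
[[0.4702 0.3076 0.034 ]
 [0.4756 0.1152 0.034 ]
 [0.4146 0.1144 0.034 ]
 [0.4091 0.3058 0.034 ]]
```

View pics/topc.png

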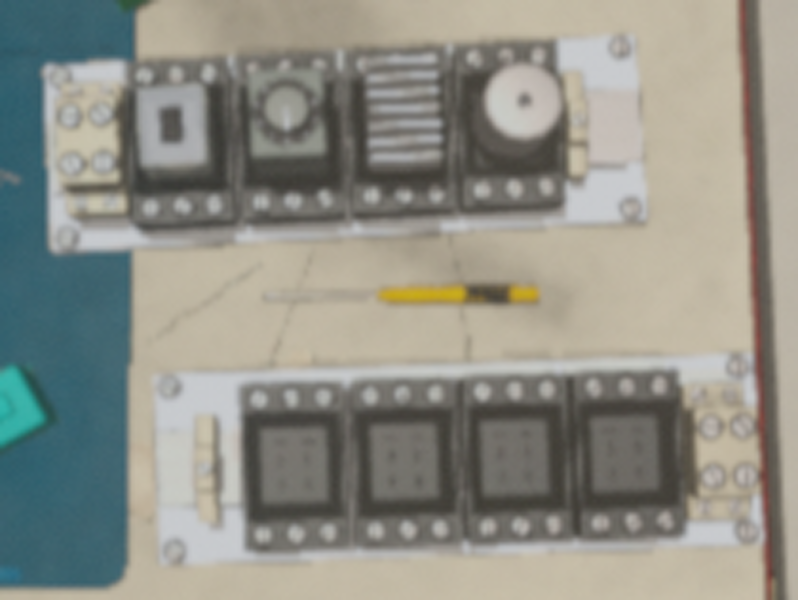

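Top crop: the old row is cube (172,125), timer (287,108), finned (404,110), can (522,101). The empty seats are at (301,465), (412,461), (523,457), (631,453), and the feed is at (725,450). I'll turn these into world coordinates.

```bash
python3 - <<'E'
from h import *
c=cam('top')
f=lambda p:(np.array(p,float)+.5)/[3.8,3.75]-.5+[240,155]
def show(n,p,z): 
    w=ray(c,f(p),z)[:,:2]; print(n,w.round(4).tolist()); return w
a=show('seats',[(301,465),(412,461),(523,457),(631,453)],.024); print(np.diff(a,axis=0).round(4).tolist())
b=show('newoutline',[(243,385),(677,372),(686,535),(247,548)],.038); print(b.mean(0))
p=show('newplate',[(153,374),(752,353),(763,540),(160,565)],.006); print(p.mean(0))
o=show('oldplate',[(44,63),(635,36),(647,222),(48,252)],.006); print(o.mean(0))
for n,v,y in(('new',p,0),('old',o,0)):
    e=(v[1]+v[2]-v[0]-v[3])/2; print(n,'len',np.linalg.norm(e),'yaw of +y',np.degrees(np.arctan2(e[0],-e[1])), 'w',np.linalg.norm((v[0]+v[1]-v[2]-v[3])/2))
ob=show('oldoutline',[(127,65),(556,43),(567,205),(133,227)],.038); print(ob.mean(0))
show('cube',[(172,125)],.082);show('cube tab',[(172,124)],.086);show('timer knob',[(287,106)],.108);show('fin',[(404,110)],.094);show('can',[(522,101)],.097)
# automatic: floor mask
g=cv2.cvtColor(c['color'],cv2.COLOR_BGR2GRAY)
for s in a:
    u,v=proj(c,[[*s,.024]])[0].round().astype(int); print(g[v-14:v+15,u].tolist(), g[v,u-14:u+15].tolist())
# scene view: module tops
s=cam('scene'); cv2.imwrite('pics/sc.png',cv2.resize(s['color'][160:350,210:480],None,fx=2.96,fy=2.96,interpolation=cv2.INTER_CUBIC))
E
```

```text
seats [[0.4458, 0.2834], [0.4462, 0.233], [0.4467, 0.1827], [0.4472, 0.1337]]
[[0.0005, -0.0504], [0.0005, -0.0503], [0.0005, -0.0489]]
newoutline [[0.4829, 0.3082], [0.4834, 0.1139], [0.41, 0.113], [0.4093, 0.3083]]
[0.44639682 0.21086871]
newplate [[0.4901, 0.3515], [0.4922, 0.073], [0.4048, 0.0719], [0.4005, 0.3502]]
[0.4468953  0.21161868]
oldplate [[0.6403, 0.3999], [0.6448, 0.1209], [0.5555, 0.119], [0.5493, 0.3995]]
[0.59749642 0.25984666]
new len 0.27842237568847356 yaw of +y 0.656952838892091 w 0.08847158445362709
old len 0.2797676567802334 yaw of +y 1.0954515228380672 w 0.09014912041677416
oldoutline [[0.6317, 0.3573], [0.636, 0.1622], [0.5609, 0.1601], [0.5565, 0.3561]]
[0.59630045 0.25896026]
cube [[0.5958, 0.334]]
cube tab [[0.5956, 0.3337]]
timer knob [[0.5982, 0.2838]]
fin [[0.5974, 0.2346]]
can [[0.5993, 0.1849]]
[74, 67, 69, 79, 99, 114, 114, 112, 112, 117, 116, 116, 115, 116, 116, 118, 117, 117, 114, 115, 116, 117, 113, 102, 85, 71, 67, 73, 90] [75, 68, 69, 86, 110, 118, 119, 115, 112, 113, 116, 117, 118, 117, 116, 112, 115, 116, 117, 115, 110, 87, 68, 68, 76, 94, 102, 104, 106]
[71, 66, 67, 81, 100, 111, 113, 108, 112, 112, 114, 112, 112, 112, 113, 115, 116, 113, 111, 110, 109, 112, 111, 100, 82, 69, 65, 70, 84] [83, 67, 68, 86, 108, 115, 116, 115, 110, 112, 114, 114, 115, 115, 113, 109, 111, 113, 113, 113, 108, 83, 67, 65, 74, 90, 86, 83, 79]
[92, 72, 64, 67, 80, 99, 110, 108, 101, 105, 111, 108, 108, 108, 110, 110, 110, 111, 109, 108, 108, 110, 111, 107, 95, 78, 67, 60, 68] [74, 64, 67, 88, 105, 112, 113, 108, 101, 105, 109, 111, 111, 111, 110, 103, 104, 109, 109, 108, 103, 80, 67, 64, 64, 71, 81, 69, 77]
[87, 71, 66, 68, 80, 97, 102, 103, 102, 104, 107, 104, 103, 104, 105, 105, 106, 107, 104, 105, 105, 105, 105, 103, 92, 77, 67, 66, 68] [93, 80, 69, 84, 101, 108, 108, 106, 100, 102, 106, 106, 107, 107, 105, 100, 101, 105, 106, 105, 99, 80, 67, 65, 66, 76, 92, 84, 84]
```

View pics/sc.png

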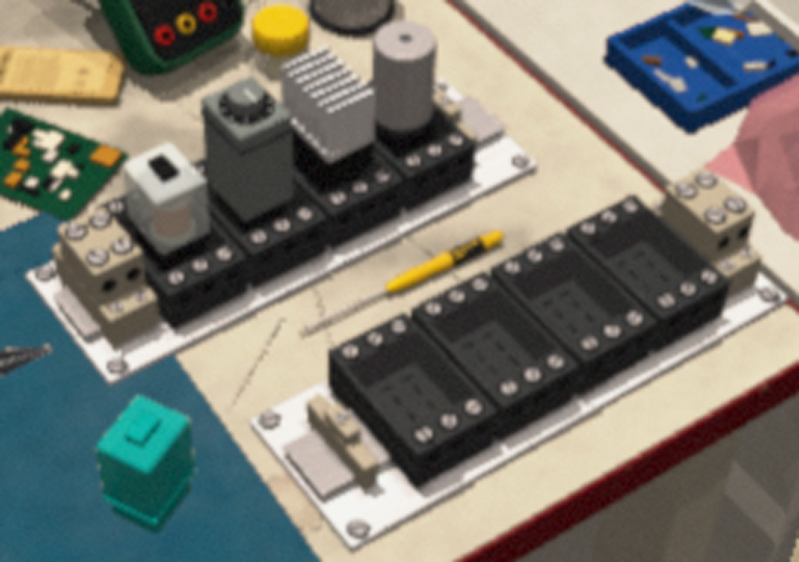

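The scene view confirms the four-screw feed block at the right (-y) end. Positions agree to about 1 mm, with seats spaced 49–50 mm. Next: the approach move.

Call:
{"api": "jog_arm", "payload": {"deltas": [0,0,-0.05,0,0,0,1,0,0,-0.083,0,0,0,1,0.667,-0.829,-0.083,0,0,-74.7,1,0.667,-0.829,-0.083,0,0,-74.7,1,0.667,-0.829,-0.083,0,0,-74.7,1,0.667,-0.829,-0.083,0,0,-74.7,1,0.667,-0.829,-0.083,0,0,-74.7,1,0.667,-0.829,-0.083,0,0,-74.7,1], "squeeze": 60}}

```text
time: 1.05
tool_pos: [0.3043, -0.3689, 0.2993]
tcp_rot: [-2.602, -1.76, -0.0]
wrist_force: [1.1, 0.5, -0.8]
width: 1.0
grip_force: 0.0
```

```bash
cat >> h.py <<'E'
def go(x,y,z,az=91.):
    s=readout.read_state(); A=R.from_rotvec(s['tcp_rot']); a=np.radians(az)
    T=R.from_matrix(np.c_[[np.cos(a),np.sin(a),0],[np.sin(a),-np.cos(a),0],[0,0,-1]])
    print('t',round(s['time'],2),'pos',s['tool_pos'].round(4),'w',round(s['width'],3),'grip',round(s['grip_force'],1),'F',s['wrist_force'].round(1),'delta',A.inv().apply(np.array([x,y,z])-s['tool_pos']).round(4),'turn',np.degrees((A.inv()*T).as_rotvec()).round(2))
E
python3 -c "from h import *;go(.596,.334,.3)"
```

```text
t 1.05 pos [ 0.3043 -0.3689  0.2993] w 1.0 grip 0.0 F [ 1.1  0.5 -0.8] delta [ 7.61e-01  9.10e-03 -5.00e-04] turn [ 0.000e+00 -2.000e-02 -2.286e+01]
```

Call:
{"api": "jog_arm", "payload": {"deltas": [0.72,0.01,0,0,0,-21,1,0.72,0.01,0,0,0,-21,1,0.72,0.01,0,0,0,-21,1,0.72,0.01,0,0,0,-21,1,0.72,0.01,0,0,0,-21,1,0.72,0.01,0,0,0,-21,1,0.72,0.01,0,0,0,-21,1,0.72,0.01,0,0,0,-21,1]}}

```text
time: 1.85
tool_pos: [0.4603, -0.0006, 0.2996]
tcp_rot: [2.243, 2.198, 0.0]
wrist_force: [1.7, 0.3, -0.7]
width: 1.001
grip_force: 0.0
```

```bash
python3 -c "from h import *;go(.596,.334,.2)"
```

```text
t 1.85 pos [ 0.4603 -0.0006  0.2996] w 1.001 grip 0.0 F [ 1.7  0.3 -0.7] delta [0.3373 0.1288 0.0996] turn [ 0.03  0.01 -2.16]
```

Call:
{"api": "jog_arm", "payload": {"deltas": [0.32,0.12,0.08,0,0,-1.5,1,0.32,0.12,0.08,0,0,-1.5,1,0.32,0.12,0.08,0,0,-1.5,1,0.32,0.12,0.08,0,0,-1.5,1,0.32,0.12,0.08,0,0,-1.5,1,0.32,0.12,0.08,0,0,-1.5,1,0.32,0.12,0.08,0,0,-1.5,1,0.32,0.12,0.08,0,0,-1.5,1]}}

```text
time: 2.65
tool_pos: [0.5862, 0.3194, 0.2151]
tcp_rot: [-2.208, -2.23, 0.005]
wrist_force: [-1.3, -0.7, -2.0]
width: 0.999
grip_force: 0.0
```

```bash
python3 -c "from h import *;go(.596,.334,.072)"
```

```text
t 2.65 pos [0.5862 0.3194 0.2151] w 0.999 grip 0.0 F [-1.3 -0.7 -2. ] delta [0.0146 0.0106 0.1431] turn [-0.26  0.01 -0.44]
```

Call:
{"api": "jog_arm", "payload": {"deltas": [0.0146,0.0106,0.06,0,0,-0.4,1,0.0146,0.0106,0.06,0,0,-0.4,1,0.0146,0.0106,0.06,0,0,-0.4,1,0.0146,0.0106,0.06,0,0,-0.4,1]}}

```text
time: 3.05
tool_pos: [0.5972, 0.3286, 0.1603]
tcp_rot: [2.208, 2.235, -0.001]
wrist_force: [-0.8, 0.6, -0.6]
width: 0.996
grip_force: 0.0
```

```bash
python3 -c "from h import *;go(.596,.334,.070)"
```

```text
t 3.05 pos [0.5972 0.3286 0.1603] w 0.996 grip 0.0 F [-0.8  0.6 -0.6] delta [ 0.0054 -0.0011  0.0903] turn [-0.01  0.02 -0.31]
```

Call:
{"api": "jog_arm", "payload": {"deltas": [0.005,-0.001,0.03,0,0,0,1,0.005,-0.001,0.06,0,0,0,1,0.005,-0.001,0.088,0,0,0,1,0.005,-0.001,0.088,0,0,0,1,0.005,-0.001,0.088,0,0,0,1,0.005,-0.001,0.088,0,0,0,1]}}

```text
time: 3.65
tool_pos: [0.5983, 0.3351, 0.0752]
tcp_rot: [2.207, 2.234, 0.008]
wrist_force: [-0.3, 0.0, -1.1]
width: 1.001
grip_force: 0.0
```

```bash
python3 - <<'E'
from h import *
go(.596,.334,.070)
s=cam('scene'); cv2.imwrite('pics/sc2.png',cv2.resize(s['color'][100:320,190:480],None,fx=2.7,fy=2.7,interpolation=cv2.INTER_CUBIC))
E
```

```text
t 3.65 pos [0.5983 0.3351 0.0752] w 1.001 grip 0.0 F [-0.3  0.  -1.1] delta [-0.0011 -0.0023  0.0052] turn [ 0.27 -0.13 -0.3 ]
```

View pics/sc2.png

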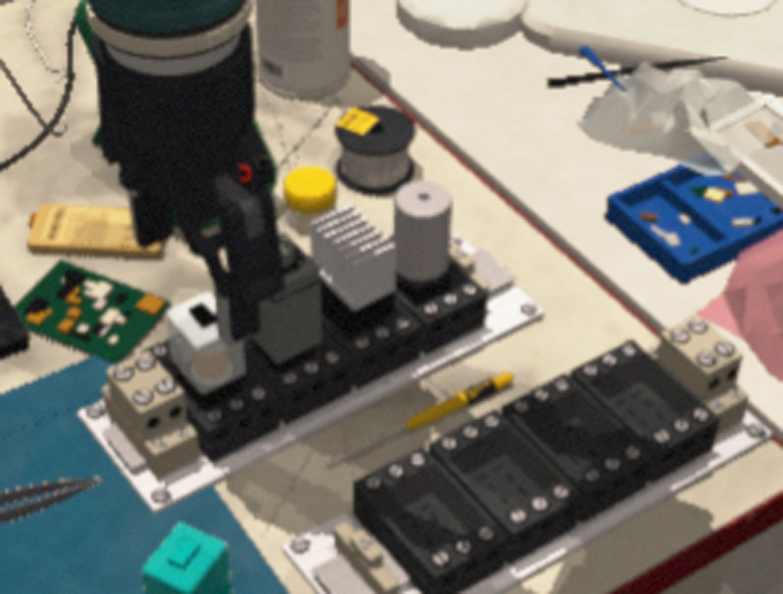

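```bash
python3 - <<'E'
from h import *
s=cam('scene')
print(((proj(s,[[.5555,.335,.071],[.541,.335,.071],[.596,.334,.082],[.578,.349,.082],[.578,.319,.082],[.614,.349,.082]])-[190,100])*2.7).round())
E
```

```text
[[237. 375.]
 [251. 391.]
 [201. 316.]
 [193. 346.]
 [241. 324.]
 [161. 307.]]
```

```bash
python3 - <<'E'
from h import *
print(bot.tip_extent)
s=cam('scene'); i=s['color'].copy()
im=cv2.resize(i[150:265,225:345],None,fx=5,fy=5,interpolation=cv2.INTER_CUBIC)
im=(255*(im/255.)**.5).astype(np.uint8)
for p in proj(s,[[.5555,.335,.071],[.541,.335,.071],[.598,.335,.075],[.5555,.335,.1]]): 
    q=((p-[225,150])*5).astype(int); cv2.circle(im,tuple(map(int,q)),3,(0,0,255),-1)
cv2.imwrite('pics/sc3.png',im)
E
```

```text
0.017
```

View pics/sc3.png

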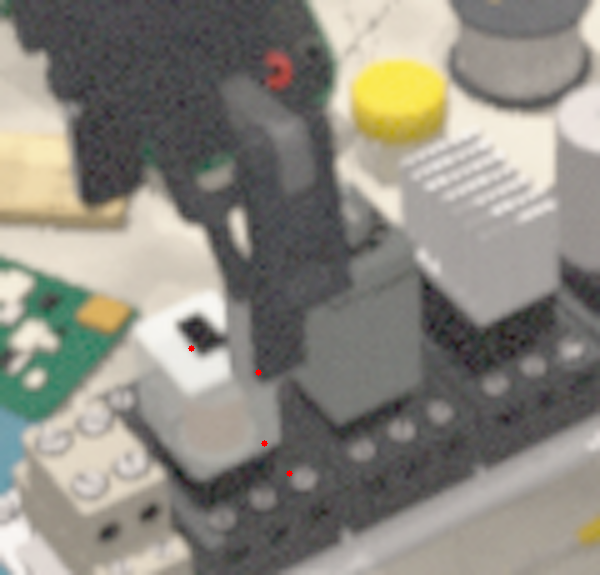

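The open fingertip shows up higher than I expected, with its bottom near (265,375) in the crop, about z=0.095. I'll part-close to about 50 mm, which still clears the 36 mm cube, and check again.

Call:
{"api": "jog_arm", "payload": {"deltas": [-0.001,-0.002,0,0,0,0,0.2,-0.001,-0.002,0,0,0,0,0.2,-0.001,-0.002,0,0,0,0,0.2,-0.001,-0.002,0,0,0,0,0.2]}}

```text
time: 4.2
tool_pos: [0.5941, 0.3334, 0.0715]
tcp_rot: [-2.207, -2.236, 0.0]
wrist_force: [0.5, -0.1, -1.6]
width: 0.593
grip_force: 0.0
```

```bash
python3 - <<'E'
from h import *
go(.596,.334,.070)
s=cam('scene'); i=s['color'].copy()
im=cv2.resize(i[150:265,225:345],None,fx=5,fy=5,interpolation=cv2.INTER_CUBIC)
im=(255*(im/255.)**.5).astype(np.uint8)
for p in proj(s,[[.571,.334,z] for z in (.055,.07,.085,.1)]): 
    q=((p-[225,150])*5).astype(int); cv2.circle(im,tuple(map(int,q)),3,(0,0,255),-1)
cv2.imwrite('pics/sc4.png',im)
E
```

```text
t 4.2 pos [0.5941 0.3334 0.0715] w 0.593 grip 0.0 F [ 0.5 -0.1 -1.6] delta [0.0005 0.0019 0.0015] turn [-0.01  0.   -0.27]
```

View pics/sc4.png

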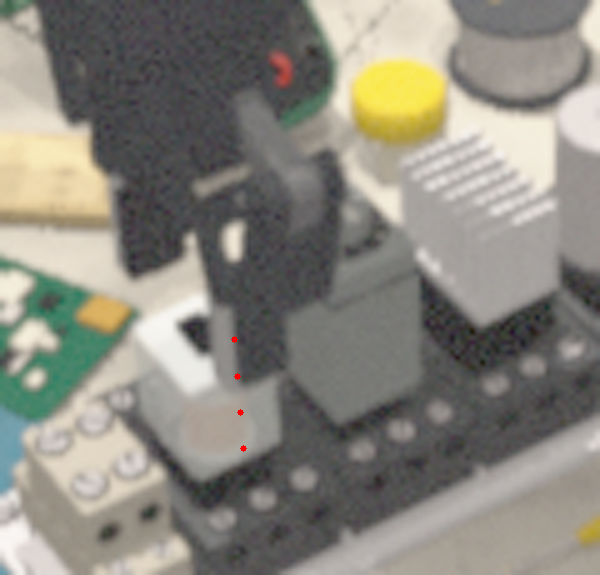

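Call:
{"api": "jog_arm", "payload": {"deltas": [0,0.002,0.006,0,0,0,0.2,0,0.002,0.012,0,0,0,0.2,0,0.002,0.012,0,0,0,0.2]}}

```text
time: 4.55
tool_pos: [0.5952, 0.3328, 0.0577]
tcp_rot: [-2.207, -2.235, 0.004]
wrist_force: [0.2, -0.3, -1.4]
width: 0.602
grip_force: 0.0
```

```bash
python3 - <<'E'
from h import *
go(.596,.334,.070)
s=cam('scene'); i=s['color'].copy()
im=cv2.resize(i[120:265,205:345],None,fx=4.1,fy=4.1,interpolation=cv2.INTER_CUBIC)
im=(255*(im/255.)**.5).astype(np.uint8)
def d(P,col):
  for p in proj(s,P): 
    q=((p-[205,120])*4.1).astype(int); cv2.circle(im,tuple(map(int,q)),3,col,-1)
d([[.557,y,z] for z in (.05,.07,.09) for y in(.323,.345)],(0,0,255))
d([[.635,y,z] for z in (.05,.07,.09) for y in(.323,.345)],(0,255,0))
d([[.596+a,.334+b,.116] for a in(-.04,.04) for b in(-.04,.04)],(255,0,255))
cv2.imwrite('pics/sc5.png',im)
E
```

```text
t 4.55 pos [0.5952 0.3328 0.0577] w 0.602 grip 0.0 F [ 0.2 -0.3 -1.4] delta [ 0.0011  0.0008 -0.0123] turn [-0.15  0.07 -0.28]
```

View pics/sc5.png

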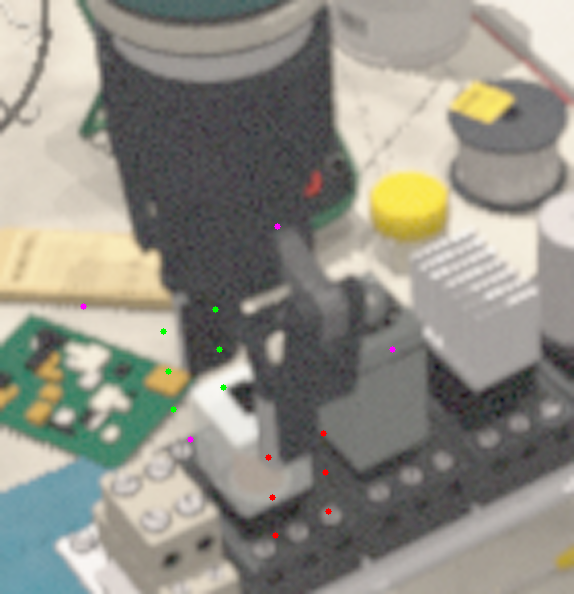

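Both fingers' tips appear near z≈0.07, and the grip at this height works under either reading of the geometry. Closing now.

Call:
{"api": "jog_arm", "payload": {"deltas": [0.001,0.001,0,0,0,-0.3,-1,0.001,0.001,0,0,0,-0.3,-1,0.001,0.001,0,0,0,-0.3,-1,0.001,0.001,0,0,0,-0.3,-1,0.001,0.001,0,0,0,-0.3,-1], "squeeze": 60}}

```text
time: 5.1
tool_pos: [0.5973, 0.3345, 0.0597]
tcp_rot: [2.201, 2.241, 0.001]
wrist_force: [0.3, 0.1, -2.0]
width: 0.398
grip_force: 59.8
```

```bash
python3 - <<'E'
from h import *
go(.596,.334,.17)
s=cam('scene'); i=s['color'].copy()
im=cv2.resize(i[120:265,205:345],None,fx=4.1,fy=4.1,interpolation=cv2.INTER_CUBIC)
im=(255*(im/255.)**.5).astype(np.uint8)
cv2.imwrite('pics/sc6.png',im)
E
```

```text
t 5.1 pos [0.5973 0.3345 0.0597] w 0.398 grip 59.8 F [ 0.3  0.1 -2. ] delta [-0.0005 -0.0012 -0.1103] turn [ 0.02 -0.01  0.03]
```

View pics/sc6.png

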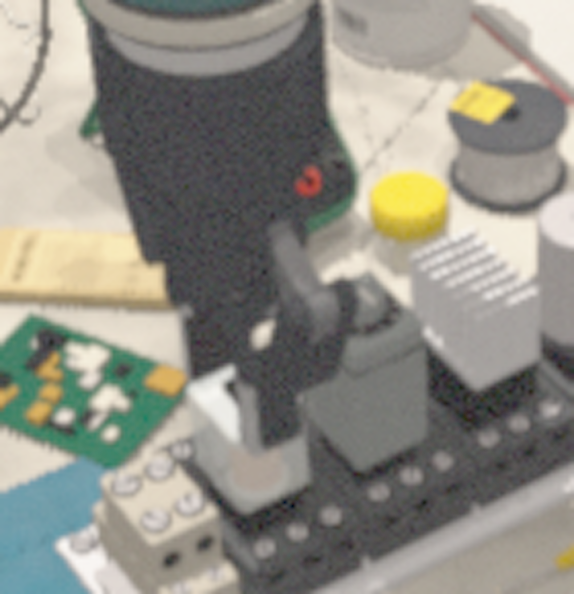

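Cube gripped: 59.8 N, opening about 34–36 mm, pads on its upper sides. Lifting, starting slowly.

Call:
{"api": "jog_arm", "payload": {"deltas": [0,0,-0.01,0,0,0,-1,0,0,-0.02,0,0,0,-1,0,0,-0.04,0,0,0,-1,0,0,-0.07,0,0,0,-1,0,0,-0.1,0,0,0,-1,0,0,-0.11,0,0,0,-1,0,0,-0.11,0,0,0,-1]}}

```text
time: 5.85
tool_pos: [0.5989, 0.3353, 0.1731]
tcp_rot: [2.2, 2.24, 0.009]
wrist_force: [0.0, 0.5, -2.4]
width: 0.395
grip_force: 59.8
```

```bash
python3 - <<'E'
from h import *
go(.4475,.1335,.17,90.5)
s=cam('scene'); i=s['color'].copy()
im=cv2.resize(i[60:300,190:480],None,fx=2.5,fy=2.5,interpolation=cv2.INTER_CUBIC)
im=(255*(im/255.)**.5).astype(np.uint8)
cv2.imwrite('pics/sc7.png',im)
E
```

```text
t 5.85 pos [0.5989 0.3353 0.1731] w 0.395 grip 59.8 F [ 0.   0.5 -2.4] delta [-0.1991 -0.155   0.0017] turn [ 0.3  -0.15  0.52]
```

View pics/sc7.png

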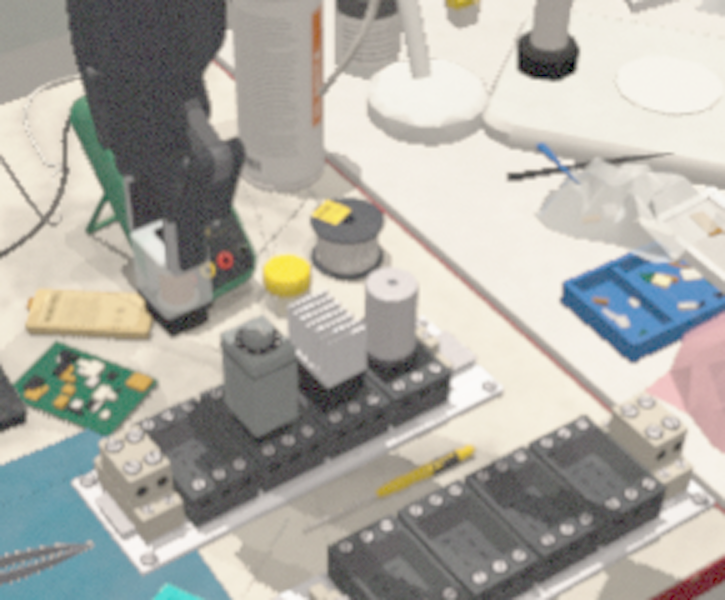

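The cube hangs upright from the jaws, clear of its socket. Moving over to the first new seat next to the feed.

Call:
{"api": "jog_arm", "payload": {"deltas": [-0.03,-0.023,0,0,0,0.5,-1,-0.07,-0.054,0,0,0,0.5,-1,-0.11,-0.085,0,0,0,0.5,-1,-0.145,-0.113,0,0,0,0.5,-1,-0.175,-0.136,0,0,0,0.5,-1,-0.199,-0.154,0,0,0,0.5,-1,-0.199,-0.154,0,0,0,0.5,-1,-0.199,-0.154,0,0,0,0.5,-1]}}

```text
time: 6.7
tool_pos: [0.4457, 0.1323, 0.1681]
tcp_rot: [-2.212, -2.229, 0.002]
wrist_force: [1.0, 0.7, -1.2]
width: 0.396
grip_force: 59.9
```

```bash
python3 -c "from h import *;go(.4475,.1335,.06,90.5)"
```

```text
t 6.7 pos [0.4457 0.1323 0.1681] w 0.396 grip 59.9 F [ 1.   0.7 -1.2] delta [0.0012 0.0021 0.1081] turn [-0.12  0.01 -0.05]
```

Call:
{"api": "jog_arm", "payload": {"deltas": [0.001,0.0015,0.03,0,0,0,-1,0.001,0.0015,0.06,0,0,0,-1,0.001,0.0015,0.083,0,0,0,-1,0.001,0.0015,0.083,0,0,0,-1,0.001,0.0015,0.083,0,0,0,-1]}}

```text
time: 7.2
tool_pos: [0.4482, 0.1343, 0.086]
tcp_rot: [-2.21, -2.232, 0.002]
wrist_force: [-0.0, 0.3, -1.8]
width: 0.4
grip_force: 59.9
```

```bash
python3 -c "from h import *;go(.4475,.1335,.06,90.5)"
```

```text
t 7.2 pos [0.4482 0.1343 0.086 ] w 0.4 grip 59.9 F [-0.   0.3 -1.8] delta [-0.0008 -0.0007  0.026 ] turn [-0.11  0.01  0.07]
```

Call:
{"api": "jog_arm", "payload": {"deltas": [-0.0005,-0.0005,0.008,0,0,0,-1,-0.0005,-0.0005,0.015,0,0,0,-1,-0.0005,-0.0005,0.02,0,0,0,-1,-0.0005,-0.0005,0.025,0,0,0,-1,-0.0005,-0.0005,0.026,0,0,0,-1,-0.0005,-0.0005,0.026,0,0,0,-1]}}

```text
time: 7.8
tool_pos: [0.4476, 0.1332, 0.0604]
tcp_rot: [-2.211, -2.231, 0.0]
wrist_force: [0.2, 0.3, -2.4]
width: 0.397
grip_force: 60.0
```

```bash
python3 -c "from h import *;go(.4475,.1335,.06,90.5)"
```

```text
t 7.8 pos [0.4476 0.1332 0.0604] w 0.397 grip 60.0 F [ 0.2  0.3 -2.4] delta [ 0.0003 -0.0001  0.0004] turn [-0.02  0.    0.02]
```

Call:
{"api": "jog_arm", "payload": {"deltas": [0,0,0.001,0,0,0,-1,0,0,0.001,0,0,0,0.3,0,0,0.001,0,0,0,0.3,0,0,0.001,0,0,0,0.3,0,0,-0.03,0,0,0,0.3,0,0,-0.07,0,0,0,0.5,0,0,-0.11,0,0,0,0.5,0,0,-0.11,0,0,0,0.5]}}

```text
time: 8.6
tool_pos: [0.4525, 0.1344, 0.1774]
tcp_rot: [2.206, 2.227, 0.017]
wrist_force: [1.3, 0.3, 0.1]
width: 0.751
grip_force: 0.0
```

```bash
python3 - <<'E'
from h import *
go(.597,.284,.17)
s=cam('scene'); i=s['color'].copy()
im=cv2.resize(i[100:350,210:480],None,fx=2.4,fy=2.4,interpolation=cv2.INTER_CUBIC)
cv2.imwrite('pics/sc8.png',(255*(im/255.)**.6).astype(np.uint8))
E
```

```text
t 8.6 pos [0.4525 0.1344 0.1774] w 0.751 grip 0.0 F [1.3 0.3 0.1] delta [0.1482 0.1458 0.0096] turn [ 0.7  -0.16 -0.47]
```

View pics/sc8.png

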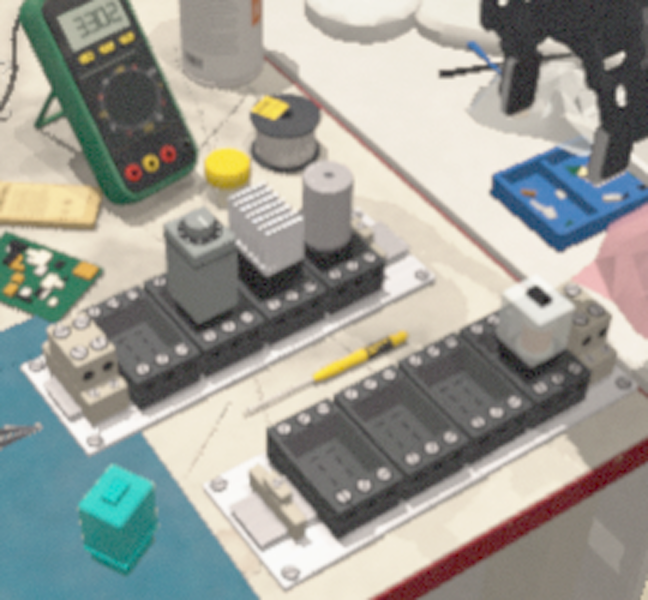

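The cube sits upright and seated in the first socket beside the feed (about (535,320)). Timer next.

Call:
{"api": "jog_arm", "payload": {"deltas": [0.025,0.025,0,0,0,-0.4,1,0.06,0.06,0,0,0,-0.4,1,0.095,0.095,0,0,0,-0.4,1,0.13,0.13,0,0,0,-0.4,1,0.15,0.15,0,0,0,-0.4,1,0.15,0.15,0,0,0,-0.4,1,0.15,0.15,0,0,0,-0.4,1]}}

```text
time: 9.35
tool_pos: [0.5952, 0.2843, 0.1681]
tcp_rot: [-2.202, -2.239, 0.006]
wrist_force: [-1.0, 0.5, -1.9]
width: 0.999
grip_force: 0.0
```

```bash
python3 -c "from h import *;go(.597,.284,.075)"
```

```text
t 9.35 pos [0.5952 0.2843 0.1681] w 0.999 grip 0.0 F [-1.   0.5 -1.9] delta [-0.0002  0.0021  0.0931] turn [-0.22  0.11 -0.03]
```

Call:
{"api": "jog_arm", "payload": {"deltas": [0,0.001,0.03,0,0,0,1,0,0.001,0.06,0,0,0,1,0,0.001,0.085,0,0,0,1,0,0.001,0.094,0,0,0,1,0,0.001,0.094,0,0,0,1,0,0.001,0.094,0,0,0,1]}}

```text
time: 9.95
tool_pos: [0.5977, 0.2844, 0.0776]
tcp_rot: [2.204, 2.239, 0.002]
wrist_force: [-0.2, -0.7, -0.4]
width: 1.002
grip_force: 0.0
```

```bash
python3 -c "from h import *;go(.597,.284,.075)"
```

```text
t 9.95 pos [0.5977 0.2844 0.0776] w 1.002 grip 0.0 F [-0.2 -0.7 -0.4] delta [-0.0004 -0.0007  0.0026] turn [ 0.06 -0.02 -0.1 ]
```

Call:
{"api": "jog_arm", "payload": {"deltas": [0,0,0.002,0,0,0,-1,0,0,0.002,0,0,0,-1,0,0,0.002,0,0,0,-1,0,0,0.002,0,0,0,-1,0,0,0.002,0,0,0,-1,0,0,0.002,0,0,0,-1,0,0,0.002,0,0,0,-1,0,0,0.002,0,0,0,-1]}}

```text
time: 10.75
tool_pos: [0.5982, 0.2851, 0.0759]
tcp_rot: [2.203, 2.239, 0.003]
wrist_force: [-0.5, 0.4, 5.4]
width: 0.424
grip_force: 60.7
```

```bash
python3 -c "from h import *;go(.597,.284,.185)"
```

```text
t 10.75 pos [0.5982 0.2851 0.0759] w 0.424 grip 60.7 F [-0.5  0.4  5.4] delta [-0.001  -0.001  -0.1091] turn [ 0.11 -0.05 -0.07]
```

Call:
{"api": "jog_arm", "payload": {"deltas": [0,0,-0.01,0,0,0,-1,0,0,-0.02,0,0,0,-1,0,0,-0.04,0,0,0,-1,0,0,-0.07,0,0,0,-1,0,0,-0.09,0,0,0,-1,0,0,-0.1,0,0,0,-1,0,0,-0.1,0,0,0,-1]}}

```text
time: 11.45
tool_pos: [0.5985, 0.2851, 0.1768]
tcp_rot: [2.202, 2.238, 0.005]
wrist_force: [1.4, 0.1, -2.3]
width: 0.423
grip_force: 60.1
```

```bash
python3 -c "from h import *;go(.447,.1835,.176,90.5)"
```

```text
t 11.45 pos [0.5985 0.2851 0.1768] w 0.423 grip 60.1 F [ 1.4  0.1 -2.3] delta [-0.0991 -0.1531  0.0002] turn [ 0.19 -0.08  0.43]
```

Call:
{"api": "jog_arm", "payload": {"deltas": [-0.02,-0.03,0,0,0,0.4,-1,-0.042,-0.065,0,0,0,0.4,-1,-0.065,-0.1,0,0,0,0.4,-1,-0.085,-0.13,0,0,0,0.4,-1,-0.099,-0.152,0,0,0,0.4,-1,-0.099,-0.152,0,0,0,0.4,-1,-0.099,-0.152,0.04,0,0,0.4,-1,-0.099,-0.152,0.065,0,0,0.4,-1]}}

```text
time: 12.25
tool_pos: [0.4465, 0.183, 0.1076]
tcp_rot: [-2.211, -2.231, 0.001]
wrist_force: [-0.9, -0.2, -3.0]
width: 0.425
grip_force: 60.2
```

Call:
{"api": "jog_arm", "payload": {"deltas": [0,0,0.005,0,0,0,-1,0,0,0.005,0,0,0,-1,0,0,0.005,0,0,0,-1]}}

```text
time: 12.55
tool_pos: [0.448, 0.1837, 0.1054]
tcp_rot: [2.211, 2.231, 0.002]
wrist_force: [1.0, 0.4, -1.9]
width: 0.422
grip_force: 60.2
```

```bash
python3 -c "from h import *;go(.4475,.184,.0755,90.5)"
```

```text
t 12.55 pos [0.448  0.1837 0.1054] w 0.422 grip 60.2 F [ 1.   0.4 -1.9] delta [ 0.0003 -0.0005  0.0299] turn [ 0.06 -0.02  0.03]
```

Call:
{"api": "jog_arm", "payload": {"deltas": [0,0,0.008,0,0,0,-1,0,0,0.016,0,0,0,-1,0,0,0.022,0,0,0,-1,0,0,0.027,0,0,0,-1,0,0,0.03,0,0,0,-1,0,0,0.03,0,0,0,-1,0,0,0.03,0,0,0,-1]}}

```text
time: 13.25
tool_pos: [0.4469, 0.1836, 0.0759]
tcp_rot: [-2.211, -2.231, 0.0]
wrist_force: [-4.6, 0.4, 8.3]
width: 0.424
grip_force: 61.5
```

```bash
python3 -c "from h import *;go(.4475,.184,.0755,90.5)"
```

```text
t 13.25 pos [0.4469 0.1836 0.0759] w 0.424 grip 61.5 F [-4.6  0.4  8.3] delta [0.0004 0.0006 0.0004] turn [-0.04 -0.04  0.01]
```

Call:
{"api": "jog_arm", "payload": {"deltas": [0,0,0,0,0,0,0.4,0,0,0,0,0,0,0.4,0,0,0,0,0,0,0.4,0,0,-0.03,0,0,0,0.5,0,0,-0.07,0,0,0,0.5,0,0,-0.095,0,0,0,0.5,0,0,-0.095,0,0,0,1]}}

```text
time: 13.95
tool_pos: [0.4502, 0.1843, 0.1739]
tcp_rot: [2.209, 2.229, 0.012]
wrist_force: [0.6, 1.1, -0.5]
width: 0.897
grip_force: 0.0
```

```bash
python3 -c "from h import *;go(.5975,.234,.17)"
```

```text
t 13.95 pos [0.4502 0.1843 0.1739] w 0.897 grip 0.0 F [ 0.6  1.1 -0.5] delta [0.0484 0.1477 0.0053] turn [ 0.47 -0.15 -0.47]
```

Call:
{"api": "jog_arm", "payload": {"deltas": [0.01,0.03,0,0,0,-0.4,1,0.02,0.065,0,0,0,-0.4,1,0.035,0.1,0,0,0,-0.4,1,0.045,0.135,0,0,0,-0.4,1,0.05,0.15,0,0,0,-0.4,1,0.05,0.15,0,0,0,-0.4,1,0.05,0.15,0.03,0,0,-0.4,1,0.05,0.15,0.03,0,0,-0.4,1]}}

```text
time: 14.75
tool_pos: [0.5919, 0.233, 0.1339]
tcp_rot: [-2.2, -2.236, 0.015]
wrist_force: [-0.9, -0.0, -2.0]
width: 1.002
grip_force: 0.0
```

```bash
python3 -c "from h import *;go(.5975,.234,.076)"
```

```text
t 14.75 pos [0.5919 0.233  0.1339] w 1.002 grip 0.0 F [-0.9 -0.  -2. ] delta [0.0011 0.0062 0.0578] turn [-0.57  0.19 -0.08]
```

Call:
{"api": "jog_arm", "payload": {"deltas": [0.0005,0.001,0,0,0,0,1,0.0005,0.001,0.03,0,0,0,1,0.0005,0.001,0.055,0,0,0,1,0.0005,0.001,0.063,0,0,0,1,0.0005,0.001,0.063,0,0,0,1,0.0005,0.001,0.063,0,0,0,1]}}

```text
time: 15.35
tool_pos: [0.5984, 0.2354, 0.0782]
tcp_rot: [2.203, 2.239, 0.003]
wrist_force: [1.1, 0.8, -1.2]
width: 1.003
grip_force: 0.0
```

```bash
python3 -c "from h import *;go(.5975,.234,.076)"
```

```text
t 15.35 pos [0.5984 0.2354 0.0782] w 1.003 grip 0.0 F [ 1.1  0.8 -1.2] delta [-0.0014 -0.0009  0.0022] turn [ 0.11 -0.04 -0.07]
```

Call:
{"api": "jog_arm", "payload": {"deltas": [-0.001,0,0.002,0,0,0,1,-0.001,0,0.002,0,0,0,-1,-0.001,0,0.002,0,0,0,-1,-0.001,0,0.002,0,0,0,-1,-0.001,0,0.002,0,0,0,-1,-0.001,0,0.002,0,0,0,-1,-0.001,0,0.002,0,0,0,-1,-0.001,0,0.002,0,0,0,-1]}}

```text
time: 16.15
tool_pos: [0.5982, 0.2344, 0.0757]
tcp_rot: [2.203, 2.239, 0.002]
wrist_force: [-0.9, -0.3, 5.6]
width: 0.474
grip_force: 60.2
```

```bash
python3 -c "from h import *;go(.5975,.234,.176)"
```

```text
t 16.15 pos [0.5982 0.2344 0.0757] w 0.474 grip 60.2 F [-0.9 -0.3  5.6] delta [-0.0003 -0.0006 -0.1003] turn [ 0.08 -0.03 -0.07]
```

Call:
{"api": "jog_arm", "payload": {"deltas": [0,0,-0.01,0,0,0,-1,0,0,-0.02,0,0,0,-1,0,0,-0.04,0,0,0,-1,0,0,-0.07,0,0,0,-1,0,0,-0.09,0,0,0,-1,0,0,-0.1,0,0,0,-1,0,0,-0.1,0,0,0,-1]}}

```text
time: 16.85
tool_pos: [0.5987, 0.2345, 0.1767]
tcp_rot: [2.202, 2.238, 0.005]
wrist_force: [0.1, 0.6, -2.8]
width: 0.47
grip_force: 60.7
```

```bash
python3 - <<'E'
from h import *
go(.447,.2335,.176,90.5)
s=cam('scene'); i=s['color'].copy()
im=cv2.resize(i[60:350,190:480],None,fx=2,fy=2,interpolation=cv2.INTER_CUBIC)
cv2.imwrite('pics/sc9.png',(255*(im/255.)**.6).astype(np.uint8))
E
```

```text
t 16.85 pos [0.5987 0.2345 0.1767] w 0.47 grip 60.7 F [ 0.1  0.6 -2.8] delta [ 0.0015 -0.1517  0.0002] turn [ 0.2  -0.06  0.43]
```

View pics/sc9.png

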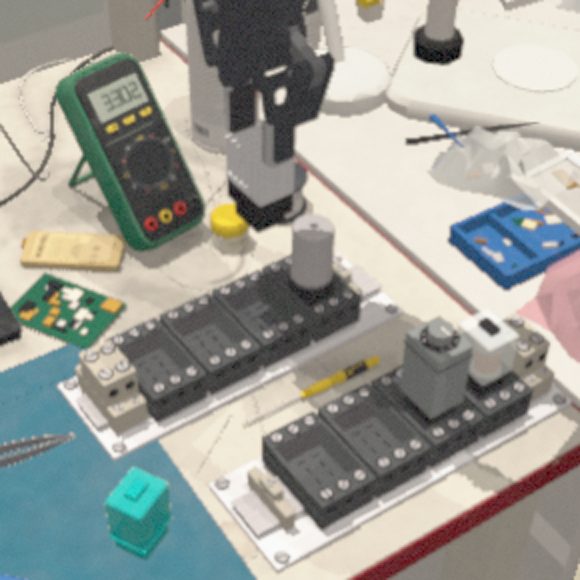

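The timer is seated second (435,370), and the finned relay (262,170) hangs upright. Carrying it to socket three.

Call:
{"api": "jog_arm", "payload": {"deltas": [0,-0.03,0,0,0,0.4,-1,0.001,-0.065,0,0,0,0.4,-1,0.001,-0.1,0,0,0,0.4,-1,0.002,-0.13,0,0,0,0.4,-1,0.002,-0.151,0,0,0,0.4,-1,0.002,-0.151,0,0,0,0.4,-1,0.002,-0.151,0.04,0,0,0.4,-1,0.002,-0.151,0.065,0,0,0.4,-1]}}

```text
time: 17.7
tool_pos: [0.4462, 0.2333, 0.1074]
tcp_rot: [-2.211, -2.232, 0.002]
wrist_force: [-0.7, 0.1, -3.2]
width: 0.474
grip_force: 60.8
```

Call:
{"api": "jog_arm", "payload": {"deltas": [0,0,0.005,0,0,0,-1,0,0,0.005,0,0,0,-1,0,0,0.005,0,0,0,-1]}}

```text
time: 18.0
tool_pos: [0.4477, 0.234, 0.1054]
tcp_rot: [2.211, 2.231, 0.002]
wrist_force: [-1.2, 0.6, -1.6]
width: 0.476
grip_force: 60.9
```

```bash
python3 -c "from h import *;go(.447,.2338,.0755,90.5)"
```

```text
t 18.0 pos [0.4477 0.234  0.1054] w 0.476 grip 60.9 F [-1.2  0.6 -1.6] delta [-0.0002 -0.0007  0.0299] turn [ 0.07 -0.03  0.01]
```

Call:
{"api": "jog_arm", "payload": {"deltas": [0,0,0.008,0,0,0,-1,0,0,0.016,0,0,0,-1,0,0,0.022,0,0,0,-1,0,0,0.027,0,0,0,-1,0,0,0.03,0,0,0,-1,0,0,0.03,0,0,0,-1,0,0,0.03,0,0,0,-1]}}

```text
time: 18.7
tool_pos: [0.4464, 0.2339, 0.0757]
tcp_rot: [-2.211, -2.231, 0.0]
wrist_force: [-3.3, -0.6, 6.5]
width: 0.474
grip_force: 62.9
```

```bash
python3 -c "from h import *;go(.447,.2338,.0755,90.5)"
```

```text
t 18.7 pos [0.4464 0.2339 0.0757] w 0.474 grip 62.9 F [-3.3 -0.6  6.5] delta [-0.0001  0.0006  0.0002] turn [-0.03 -0.01  0.03]
```

Seated on the floor with light contact, so I'll release.

Call:
{"api": "jog_arm", "payload": {"deltas": [0,0,0,0,0,0,0.5,0,0,0,0,0,0,0.5,0,0,0,0,0,0,0.5,0,0,-0.03,0,0,0,0.5,0,0,-0.07,0,0,0,0.5,0,0,-0.095,0,0,0,0.5,0,0,-0.095,0,0,0,1,0,0,-0.095,0,0,0,1]}}

```text
time: 19.5
tool_pos: [0.4467, 0.2337, 0.1695]
tcp_rot: [2.211, 2.231, 0.001]
wrist_force: [-1.3, 0.5, -0.9]
width: 1.0
grip_force: 0.0
```

```bash
python3 -c "from h import *;go(.5985,.184,.14)"
```

```text
t 19.5 pos [0.4467 0.2337 0.1695] w 1.0 grip 0.0 F [-1.3  0.5 -0.9] delta [-0.0511  0.1513  0.0296] turn [ 0.05 -0.02 -0.47]
```

Call:
{"api": "jog_arm", "payload": {"deltas": [-0.01,0.03,0,0,0,-0.4,1,-0.02,0.065,0,0,0,-0.4,1,-0.035,0.1,0,0,0,-0.4,1,-0.045,0.135,0,0,0,-0.4,1,-0.051,0.151,0,0,0,-0.4,1,-0.051,0.151,0,0,0,-0.4,1,-0.051,0.151,0.03,0,0,-0.4,1,-0.051,0.151,0.03,0,0,-0.4,1]}}

```text
time: 20.3
tool_pos: [0.5929, 0.1834, 0.1342]
tcp_rot: [-2.199, -2.235, 0.014]
wrist_force: [-0.7, -0.7, -1.8]
width: 1.0
grip_force: 0.0
```

Call:
{"api": "jog_arm", "payload": {"deltas": [0,0,0,0,0,0,1,0,0,0.03,0,0,0,1,0,0,0.055,0,0,0,1,0,0,0.062,0,0,0,1,0,0,0.062,0,0,0,1,0,0,0.062,0,0,0,1]}}

```text
time: 20.9
tool_pos: [0.5988, 0.1845, 0.0793]
tcp_rot: [2.202, 2.239, 0.003]
wrist_force: [0.4, -1.0, -1.2]
width: 1.002
grip_force: 0.0
```

```bash
python3 -c "from h import *;go(.5985,.184,.078)"
```

```text
t 20.9 pos [0.5988 0.1845 0.0793] w 1.002 grip 0.0 F [ 0.4 -1.  -1.2] delta [-0.0005 -0.0004  0.0013] turn [ 0.12 -0.03 -0.06]
```

Call:
{"api": "jog_arm", "payload": {"deltas": [0,0,0.001,0,0,0,1,0,0,0.001,0,0,0,-1,0,0,0.001,0,0,0,-1,0,0,0.001,0,0,0,-1,0,0,0.001,0,0,0,-1,0,0,0.001,0,0,0,-1,0,0,0.001,0,0,0,-1,0,0,0.001,0,0,0,-1]}}

```text
time: 21.7
tool_pos: [0.5986, 0.1842, 0.0773]
tcp_rot: [2.203, 2.239, 0.002]
wrist_force: [0.1, 0.9, 3.6]
width: 0.353
grip_force: 59.1
```

Call:
{"api": "jog_arm", "payload": {"deltas": [0,0,0,0,0,0,-1,0,0,0,0,0,0,-1]}}

```text
time: 21.9
tool_pos: [0.5986, 0.1842, 0.0773]
tcp_rot: [2.203, 2.239, 0.002]
wrist_force: [0.1, -0.9, 5.2]
width: 0.353
grip_force: 59.3
```

```bash
python3 -c "from h import *;go(.5985,.184,.078)"
```

```text
t 21.9 pos [0.5986 0.1842 0.0773] w 0.353 grip 59.3 F [ 0.1 -0.9  5.2] delta [-0.0002 -0.0001 -0.0007] turn [ 0.08 -0.02 -0.07]
```

Call:
{"api": "jog_arm", "payload": {"deltas": [0,0,-0.008,0,0,0,-1,0,0,-0.016,0,0,0,-1,0,0,-0.03,0,0,0,-1,0,0,-0.05,0,0,0,-1,0,0,-0.075,0,0,0,-1,0,0,-0.095,0,0,0,-1,0,0,-0.1,0,0,0,-1,0,0,-0.1,0,0,0,-1]}}

```text
time: 22.7
tool_pos: [0.5987, 0.1843, 0.1782]
tcp_rot: [2.202, 2.238, 0.004]
wrist_force: [0.5, 0.2, -2.7]
width: 0.35
grip_force: 59.4
```

```bash
python3 - <<'E'
from h import *
go(.4462,.2835,.177,90.5)
s=cam('scene'); i=s['color'].copy()
im=cv2.resize(i[60:350,190:480],None,fx=2,fy=2,interpolation=cv2.INTER_CUBIC)
cv2.imwrite('pics/sc10.png',(255*(im/255.)**.6).astype(np.uint8))
E
```

```text
t 22.7 pos [0.5987 0.1843 0.1782] w 0.35 grip 59.4 F [ 0.5  0.2 -2.7] delta [ 0.1017 -0.1509  0.0009] turn [ 0.15 -0.04  0.43]
```

View pics/sc10.png

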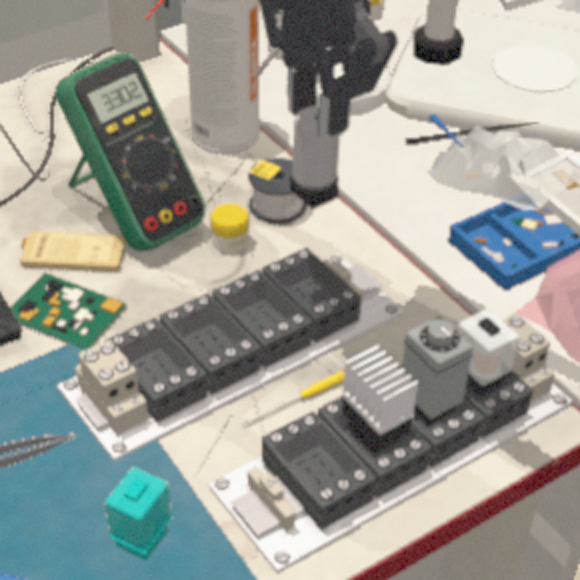

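The finned relay is seated third (380,390), and the can (315,150) is held upright. Carrying it to the last socket.

Call:
{"api": "jog_arm", "payload": {"deltas": [0.015,-0.025,0,0,0,0.4,-1,0.035,-0.055,0,0,0,0.4,-1,0.06,-0.09,0,0,0,0.4,-1,0.085,-0.125,0,0,0,0.4,-1,0.101,-0.151,0,0,0,0.4,-1,0.101,-0.151,0,0,0,0.4,-1,0.101,-0.151,0.04,0,0,0.4,-1,0.101,-0.151,0.065,0,0,0.4,-1]}}

```text
time: 23.55
tool_pos: [0.4446, 0.2819, 0.1093]
tcp_rot: [2.21, 2.232, -0.003]
wrist_force: [-0.7, 0.8, -2.1]
width: 0.357
grip_force: 59.5
```

Call:
{"api": "jog_arm", "payload": {"deltas": [0,0,0.005,0,0,0,-1,0,0,0.005,0,0,0,-1,0,0,0.005,0,0,0,-1]}}

```text
time: 23.85
tool_pos: [0.4464, 0.2827, 0.1074]
tcp_rot: [2.212, 2.231, 0.002]
wrist_force: [0.6, 1.1, -1.4]
width: 0.353
grip_force: 59.5
```

```bash
python3 -c "from h import *;go(.4462,.2835,.077,90.5)"
```

```text
t 23.85 pos [0.4464 0.2827 0.1074] w 0.353 grip 59.5 F [ 0.6  1.1 -1.4] delta [ 0.0008 -0.0002  0.0304] turn [ 0.06 -0.03 -0.  ]
```

Call:
{"api": "jog_arm", "payload": {"deltas": [0.0005,0,0.008,0,0,0,-1,0.0005,0,0.016,0,0,0,-1,0.0005,0,0.022,0,0,0,-1,0.0005,0,0.027,0,0,0,-1,0.0005,0,0.03,0,0,0,-1,0.0005,0,0.03,0,0,0,-1,0.0005,0,0.03,0,0,0,-1]}}

```text
time: 24.55
tool_pos: [0.4454, 0.2833, 0.0773]
tcp_rot: [-2.211, -2.232, -0.0]
wrist_force: [-2.3, -0.8, 3.5]
width: 0.353
grip_force: 60.3
```

```bash
python3 -c "from h import *;go(.4462,.2835,.077,90.5)"
```

```text
t 24.55 pos [0.4454 0.2833 0.0773] w 0.353 grip 60.3 F [-2.3 -0.8  3.5] delta [0.0002 0.0008 0.0003] turn [ 0.   -0.01  0.03]
```

Call:
{"api": "jog_arm", "payload": {"deltas": [0,0,0,0,0,0,0.5,0,0,0,0,0,0,0.5,0,0,0,0,0,0,0.5,0,0,-0.03,0,0,0,0.5,0,0,-0.07,0,0,0,0.5,0,0,-0.11,0,0,0,0.5,0,0.05,-0.13,0,0,0,0.5,0,0.1,-0.13,0,0,0,0.5]}}

```text
time: 25.35
tool_pos: [0.5444, 0.2855, 0.2119]
tcp_rot: [2.207, 2.232, 0.013]
wrist_force: [0.3, 0.5, -1.5]
width: 0.746
grip_force: 0.0
```

Call:
{"api": "jog_arm", "payload": {"deltas": [0,0.05,0,0,0,0,0.5,0,0.08,0,0,0,0,0.5,0,0.08,0,0,0,0,0.5,0,0.08,0,0,0,0,0.5,0,0.08,0,0,0,0,0.5]}}

```text
time: 25.85
tool_pos: [0.6205, 0.2847, 0.2059]
tcp_rot: [-2.21, -2.231, 0.002]
wrist_force: [-1.1, -0.2, -0.6]
width: 0.754
grip_force: 0.0
```

```bash
python3 - <<'E'
from h import *
s=cam('scene'); i=s['color'].copy()
im=cv2.resize(i[180:350,300:480],None,fx=3.3,fy=3.3,interpolation=cv2.INTER_CUBIC)
im=(255*(im/255.)**.6).astype(np.uint8)
for p in proj(s,[[.4472,.1335,.082],[.4467,.1835,.11],[.4462,.2335,.094],[.4458,.2835,.097]]):
    cv2.circle(im,tuple(int(v) for v in (p-[300,180])*3.3),3,(0,0,255),-1)
cv2.imwrite('pics/sc11.png',im)
E
```

```text
(no output)
```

View pics/sc11.png

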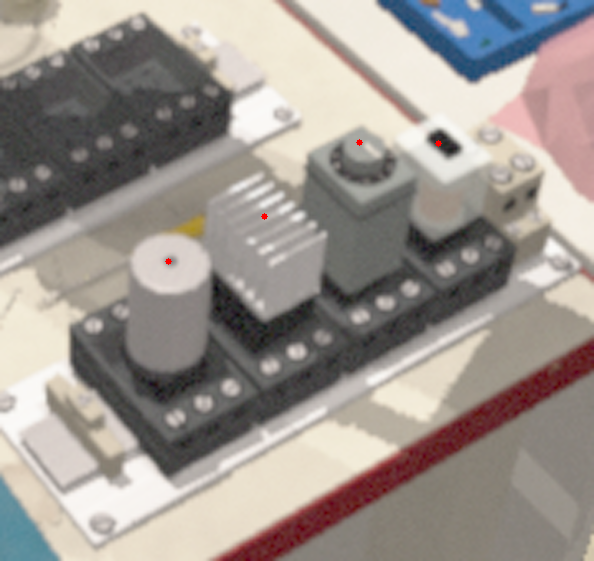

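The final view shows all four modules upright. Their tops match the predicted seated positions at (168,262), (264,216), (359,142) and (438,143), and the arm is clear of everything.

```bash
python3 -c "from workcell import finish_job;print(finish_job())"
```

```text
the job is handed in; nothing more can be done
None
```

I moved all four modules to the new rail and handed the job in at about 26 s. From the feed block they run cube relay, timer, finned relay, can relay; the last picture shows them upright and seated, none was dropped, and no verdict came back.

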